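# Start the top-loading washer

### The job

Get the washer going: push the detergent drawer fully home and push the raised lid over and gently down until it is fully shut, in whichever order you like, then press the large start button on the light blue control box right down and let it spring back. Work only with the fingertips or the outside of the fingers: do not grip the lid or drawer, reach inside the drawer or lift anything, and do not let the lid slam. Leave the small stop button and everything standing around the machine alone.

Things in the scene. Friction and masses are not known exactly. Their poses are not given: they have to be found in the camera images.
- washer: White top-loading washer, 500 mm (its x) by 560 mm (its y), standing in a bay of the counter. Origin: middle of the machine in the plane of the counter; x points from its front (towards the robot) to its rear, y to its left seen from the robot, z up. Deck top 50 mm above the origin. Round tub mouth 270 mm wide, centred 60 mm in front and 80 mm right of the origin.
- control_box (a point): Middle of the top front edge of the light blue control box on the deck's left rear, at (30, 190, 150) mm in the washer's frame. The box reaches 80 mm to either side and 200 mm back from here; its top is level but for a display hump, 30 mm high, that begins 109 mm back.
- lid_hinge (a point): Middle of the lid's hinge line, which runs along the washer's y axis; at (80, -80, 56) mm in the washer's frame.
- lid_face (a point): Point on the lid's flat outer face, midway across: 180 mm from the hinge line along the lid (105 mm short of its free edge), 20 mm off the hinge line on the outer side. The lid is a white panel 320 mm wide, 285 mm long, 26 mm thick, with an 8 mm lip on the free edge. Shut, it reaches from the hinge towards the robot, outer face up; upright, the outer face looks away from the robot over clear deck.
- lid (a joint): Lid angle in rad: 0 fully shut, 1.57 upright, stop at 1.85 (leaning back, away from the robot). Starts between 1.3 and 1.7. The hinge is stiff (about 1.2 N m) and the lid stays at any angle where it is left; it must be pushed all the way down. Lid mass about 0.6 kg. No latch.
- lid_liner: The lid's dark grey inner panel (268 by 308 mm), facing the tub. Origin on the hinge line. Not to be touched by the fingers.
- drawer_front (a point): Centre of the front face of the white detergent drawer, in the front of the light blue control box. The face is 124 mm wide and 62 mm high (its lower edge 9 mm above the deck), looks towards the robot (washer's -x). Shut, it is at (16, 190, 90) mm in the washer's frame. The drawer slides along the washer's x.
- drawer (a joint): Drawer opening in m: 0 fully home (stop), 0.12 fully out. Starts between 0.06 and 0.11. Slides with about 2 N of friction and stays where it is left.
- drawer_tray: The grey two-part tray behind the drawer's front, 150 by 110 mm, 48 mm deep, open on top. Origin under its middle. Not to be touched by the fingers.
- start_top (a point): Centre of the top of the start button: white, round, 34 mm across, in a 50 mm housing, on top of the light blue box, at (82, 215, 172) mm in the washer's frame. Pressed straight down.
- start (a joint): Travel of the start button in m: 0 released, 0.006 fully down (5 N); it springs back.
- stop_top (a point): Centre of the top of the stop button: white, round, only 20 mm across, in a 36 mm housing, on top of the box beside start, at (82, 145, 172) mm in the washer's frame. Leave it alone.
- stop (a joint): Travel of the stop button in m: 0 released, 0.006 fully down.
- scoop: White measuring cup, 54 mm across, 55 mm high, on the deck behind the lid, beside the light blue box. Origin: centre of its base.
- softener: White bottle, 64 mm across, 190 mm high, on the deck at the right rear, behind the lid's right end. Origin: centre of its base.
- jug: Blue detergent jug with handle, 75 by 150 mm, 200 mm high, on one of the counter wings beside the washer. Origin: centre of its base.
- carton: Cardboard detergent box, 80 by 140 mm, 180 mm high, on a wing of the counter. Origin: centre of its base.
- sprayer: Clear spray bottle, 72 mm across, 215 mm high, on a wing of the counter. Origin: centre of its base.
- mug: White mug, 80 mm across, 95 mm high, on a wing of the counter. Origin: centre of its base.

How it is judged:
By the outcome, as a careful person would: the job done as asked, in the order asked, and still so for the second after the job is handed in, with the robot touching nothing.
It also fails if it takes over 61 s, if anything falls off the work surface, if the arm or the gripper's body presses on something with over 40 N, if the wrist force passes 120 N, or if a joint passes its speed limit or range.

### The arm

A 6-joint arm with a two-finger parallel gripper is mounted at the origin on the work surface. World frame = base frame: x ahead of the robot, y to its left, z up, the work surface at z = 0. Lengths are in m, angles in rad, forces in N, time in s.
With the tool pointing down it reaches from about 0.275 to 0.825 m from the base axis. Payload 4.9 kg.
Tool frame: the origin (TCP) lies midway between the tips of the shut fingers; the grasp point (between the pads) lies 19 mm behind it (robot.grip_depth is the z of the grasp point in the tool frame, in m); z points along the fingers, y is the line along which they close (so a half turn about z gives the same grasp; the last joint's range is limited). The gripper opens to 85 mm and grips with 20 to 120 N. Pads are 22 mm wide; open, the fingers measure 114 mm over their backs; the gripper's body (76 mm by 85 mm) begins 54 mm behind the grasp point. The pads swing forward as they close: fully open they stand 13 mm farther back than shut.
Start: joints at [1.068, 0.326, -0.193, 1.052, 0, 1.437], TCP at [0.198, 0.513, 0.231] pointing down, gripper open.
Joint ranges: [-2.65, 2.65], [-0.97, 1.79], [-1.3, 1.35], [-1.93, 2.1], [-1.47, 1.37], [-3.14, 3.14]. Speed limits (rad/s): [2.57, 2.57, 3.14, 3.14, 3.14, 3.14].

### API

Orientations are given as a unit quaternion [x, y, z, w].
In Python, from cell import robot gives the robot as it stands.
- The arm moves only by the tool jog_arm, never from a script. Its argument "steps" is a list of rows, each a list of 3 entries, a list of its own where there are three numbers: the shift along the tool's x, y, z in m, then the turn about the tool's z in degrees, then the closure, from 0 (fully open) to 1 (shut). A call has 1 to 20 rows; each row shifts and turns the commanded pose from where the row before left it, along the tool's axes as they then stand; what a row does not reach is not made up. A row lasts 1/10 s, in which the tool goes at most 50 mm and 8.59 degrees, less where a joint would pass 70% of its speed; a pose out of reach is approached as far as the arm can. A call with a gripper value outside its range is refused whole. The fingers move at their own pace and stop on an object; "grip_force" is the grip in N (left out, the last holds). Time passes only in rows, so rows that do not move let the fingers close. It gives the time, the measured TCP pose, the force, the opening and the grip force at its end, in the units of the state.
- robot.observe(): the state, without advancing time (a new reading comes with each control period).
- robot.camera(name): name is "scene" or "side" or "wrist"; returns the picture (400x640x3 uint8, red, green, blue); there is no depth.
- robot.camera_params(name): a dict with "K" (3x3 intrinsics, pixels), "rvec" (rotation vector, rad) and "tvec" (3), from world to camera coordinates, as OpenCV has them; the wrist camera has in their place "T_tool_cam" (4x4, takes a point from camera to tool coordinates, whose origin is the TCP and whose axes are the flange's). Camera axes: x right, y down, z forward; pixel columns grow to the right and rows downward; lengths in m; the calibration is good to about 2 mm. A picture is of the moment at which its call begins: read the wrist's pose just before it. camera_params takes no time and is no camera call.
- robot.finish_job(): hands the job in; it is judged then, once.
Trained networks look in the newest picture that a camera, given by its name, has taken for a name from the list of things; names that differ only in an ending like _2 or _b are one class to them, and where a whole thing is asked for, a point or a joint stands for the part that bears it (a point fixed in the world has none). Each returns a list of dicts, best first, with "confidence" (0 to 1); they miss things now and then, are a little off and sometimes report something else, mostly with a low value. They report only what shows in the picture. A call takes as long as a camera call.
- robot.find_in(thing, camera): "centre" ([x, y, z] in m, in world coordinates, good to about 4 mm: the middle of the surface that is visible of it).
The state is a dict: "clock": time; "q": joint angles; "joint_vel": joint speeds; "joint_torque": joint torques, N m; "tool_pos": TCP position; "eef_rot": TCP orientation; "wrist_force": force on the tool from outside, world axes, zero at the start; "torque": the same for the moment, N m; "grip_width": finger opening in m; "grasp_force": force on a finger pad.
Only numpy, scipy, OpenCV 4.12 (cv2) and the standard library are available. Lean on these libraries where they do the work, as an engineer would, in place of code of your own. Each camera call takes 0.05 s, during which the arm holds its last target. There are 200 camera calls.

## Working session

There is one attempt and no reset: what is moved stays moved. The work goes in short steps, Python scripts to look and compute and a tool call to move; the robot and the scene stay as the last step left them, time stands still between calls to the robot, and variables do not carry over. Pictures are saved under pics/ and viewed, at most 10 in all, crops included, and the job is handed in when it is done.

Besides the shell and the picture viewer there is one more tool, called after "Request:" as a command line: name --argument value ..., lists and objects as JSON in quotes. jog_arm: Moves the arm, as the interface text tells. Its arguments: {"type":"object","properties":{"steps":{"type":"array"},"grip_force":{"type":"number"}},"required":["steps"]}

```bash
mkdir -p pics; ls; python3 - <<'E'
from cell import robot
import cv2,numpy as np
o=robot.observe(); print(o)
for c in ["scene","side"]:
    cv2.imwrite(f"pics/{c}0.png",robot.camera(c)[:,:,::-1])
    p=robot.camera_params(c); R=cv2.Rodrigues(np.array(p['rvec']))[0]; print(c,"cam at",-R.T@np.array(p['tvec']).ravel())
    for t in ["washer","control_box","lid_hinge","lid_face","lid_liner","drawer_front","drawer_tray","start_top","stop_top","scoop","softener","jug","carton","sprayer","mug"]:
        try:
            print(c,t,[(np.round(d['centre'],3).tolist(),round(d['confidence'],2)) for d in robot.find_in(t,c)[:2]])
        except Exception as e: print(t,e)
print(robot.observe()['clock'])
E
```

```text
pics
{'clock': 0.0, 'q': array([ 1.06781397e+00,  3.26930851e-01, -1.93589657e-01,  1.05198432e+00,
        9.55885562e-09,  1.43661292e+00]), 'joint_vel': array([-0.00161715, -0.0010898 , -0.00206298,  0.00148228, -0.00139774,
       -0.00100251]), 'joint_torque': array([-3.92855941e-05, -4.43398619e+01,  2.62442708e+01,  1.55304320e-02,
       -5.95144593e-05, -4.44348771e-06]), 'tool_pos': array([0.19797245, 0.51251556, 0.23050673]), 'eef_rot': array([ 1.83356154e-01,  9.83046180e-01, -8.11262373e-04, -2.67573475e-04]), 'wrist_force': array([ 0.24361941, -0.57081851, -0.74524711]), 'torque': array([ 0.00513981,  0.0264224 , -0.0106852 ]), 'grasp_force': 0.0, 'grip_width': 0.08552088201612658}
scene cam at [ 1.83739707 -0.2734995   1.020357  ]
scene washer [([0.669, -0.038, 0.097], 0.96)]
scene control_box [([0.669, -0.039, 0.097], 0.77)]
scene lid_hinge [([0.661, -0.093, 0.221], 0.89), ([0.4, -0.47, 0.065], 0.36)]
scene lid_face [([0.66, -0.094, 0.224], 0.71)]
scene lid_liner []
scene drawer_front [([0.514, 0.168, 0.111], 0.83)]
scene drawer_tray [([0.513, 0.174, 0.101], 0.61)]
sc
[... 560 characters left out ...]
_box [([0.565, 0.043, 0.053], 0.57)]
side lid_hinge [([0.637, -0.068, 0.285], 0.68)]
side lid_face [([0.639, -0.065, 0.288], 0.85)]
side lid_liner [([0.637, -0.078, 0.254], 0.69), ([0.544, 0.173, 0.067], 0.56)]
side drawer_front [([0.541, 0.172, 0.069], 0.77)]
side drawer_tray [([0.552, 0.176, 0.068], 0.57)]
side start_top [([0.648, 0.202, 0.174], 0.46)]
side stop_top []
side scoop [([0.768, 0.038, 0.078], 0.63)]
side softener [([0.745, -0.213, 0.174], 0.91)]
side jug [([0.527, -0.482, 0.158], 0.85)]
side carton [([0.542, 0.495, 0.178], 0.59)]
side sprayer [([0.372, 0.45, 0.159], 0.66), ([0.551, 0.173, 0.072], 0.43)]
side mug [([0.384, -0.484, 0.06], 0.73), ([0.553, 0.176, 0.067], 0.53)]
1.6
```

View pics/side0.png

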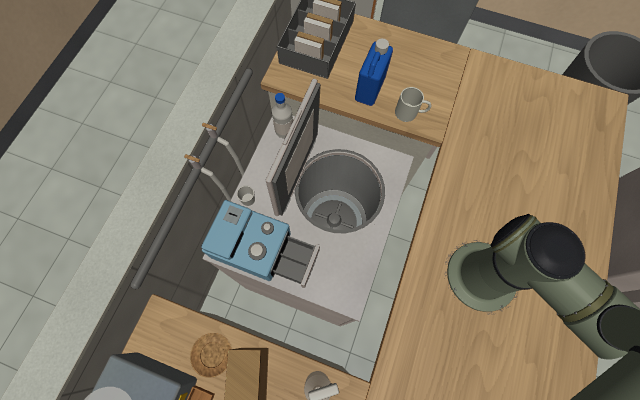

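View pics/scene0.png

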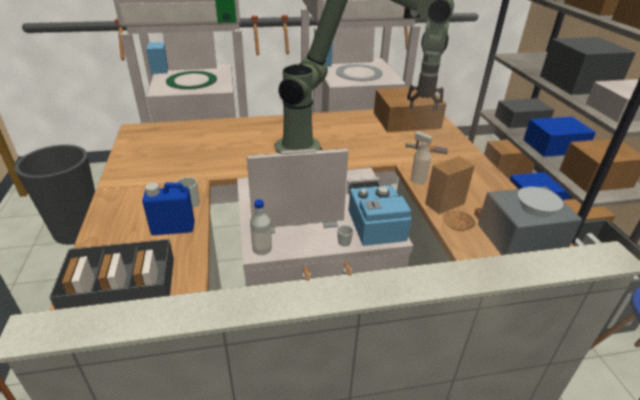

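Side view: tub rim around (341,190), start button (257,250), stop (267,227), lid upright with its edge from (318,83) to (272,210), drawer front around (305,263). I'll zoom in so I can fit the washer pose.

```bash
python3 - <<'E'
import cv2
im=cv2.imread("pics/side0.png")[70:335,190:430]
cv2.imwrite("pics/crop1.png",cv2.resize(im,None,fx=2.25,fy=2.25,interpolation=cv2.INTER_CUBIC))
E
```

```text
(no output)
```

View pics/crop1.png

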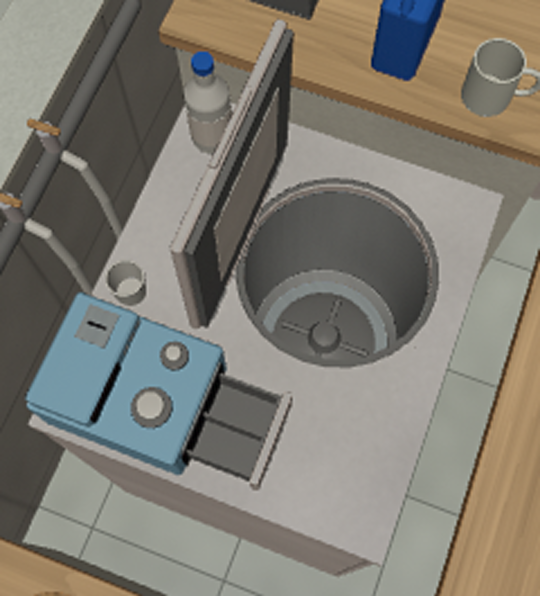

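```bash
cat > h.py <<'E'
import cv2,numpy as np
from scipy.optimize import least_squares
from scipy.spatial.transform import Rotation as Rn
from cell import robot
def proj(P,c):
    p=robot.camera_params(c); return cv2.projectPoints(np.array(P,float),np.array(p['rvec'],float),np.array(p['tvec'],float),np.array(p['K'],float),None)[0][:,0]
def W(P,s): # washer->world, s=(x,y,z,yaw)
    return Rn.from_euler('z',s[3]).apply(np.array(P,float))+np.array(s[:3])
def lidpt(along,off,y,a): # off: outer side
    return [.08-along*np.cos(a)+off*np.sin(a),y,.056+along*np.sin(a)+off*np.cos(a)]
E
python3 - <<'E'
from h import *
m=[((-.25,-.28,.05),(503,193)),((-.25,.28,.05),(379,565)),((.082,.215,.172),(152,405)),((.082,.145,.172),(175,353)),((-.06,-.08,.05),(338,272)),((.03,.27,.15),(185,463)),((.03,.11,.15),(222,350))]
px=np.array([b for a,b in m])/2.25+[190,70]
def r(s,w=[0,1,2,3,4,5,6]): return ((proj(W([a for a,b in m],(s[0],s[1],s[3],s[2])),"side")-px)).ravel()
f=least_squares(lambda s:np.r_[r(s),s[3]/.002],[.58,0,0,0],loss='soft_l1'); s=f.x; print(s,r(s).reshape(-1,2).round(1).tolist())
s=np.array([s[0],s[1],s[3],s[2]]); np.save("s.npy",s)
dp=np.array([(256,485),(288,395)])/2.25+[190,70]
f=least_squares(lambda d:(proj(W([(.016-d[0],.252,.121),(.016-d[0],.128,.121)],s),"side")-dp).ravel(),[.08]);print("drawer",f.x,f.fun)
lp=np.array([(184,249),(285,28)])/2.25+[190,70]
f=least_squares(lambda d:(proj(W([lidpt(.285,d[1],.08,d[0]),lidpt(.285,d[1],-.24,d[0])],s),"side")-lp).ravel(),[1.5,.0]);print("lid",f.x,f.fun)
for n,P in dict(hinge=(.08,-.08,.056),boxfront=(.03,.19,.15),start=(.082,.215,.172),drawer0=(.016,.19,.09),tub=(-.06,-.08,.05)).items(): print(n,W([P],s)[0].round(3))
for a in [1.3,1.5,1.7]: print(a,W([lidpt(.285,.02,-.08,a),lidpt(.18,.02,-.08,a)],s).round(3).tolist())
E
```

```text
[ 5.63007670e-01 -1.50087581e-02 -1.10616167e-04 -8.10200113e-04] [[0.4, 0.5], [2.2, 0.1], [-0.4, 0.1], [-0.4, -0.1], [-0.2, -1.4], [-4.5, 1.7], [1.4, -1.4]]
drawer [0.08112812] [-0.45601894 -0.30361245  1.14290407 -1.47612843]
lid [ 1.57266572e+00 -1.88522119e-06] [-1.01833076  2.27236358  1.35491806 -3.54914806]
hinge [ 0.643 -0.095  0.055]
boxfront [0.593 0.175 0.149]
start [0.645 0.2   0.171]
drawer0 [0.579 0.175 0.089]
tub [ 0.503 -0.095  0.049]
1.3 [[0.586, -0.095, 0.335], [0.614, -0.095, 0.234]]
1.5 [[0.643, -0.095, 0.341], [0.65, -0.095, 0.236]]
1.7 [[0.7, -0.095, 0.335], [0.686, -0.095, 0.231]]
```

Request:
jog_arm --steps '[[[0,0,-0.035],-7,1],[[0,0,-0.035],-7,1],[[0,0,-0.03],-7.1,1],[[-0.028,-0.0375,0],0,1],[[-0.028,-0.0375,0],0,1],[[-0.028,-0.0375,0],0,1],[[-0.028,-0.0375,0],0,1],[[-0.028,-0.0375,0],0,1],[[-0.028,-0.0375,0],0,1],[[-0.028,-0.0375,0],0,1],[[-0.028,-0.0375,0],0,1],[[-0.028,-0.0375,0],0,1],[[0,0,0],0,1],[[0,0,0],0,1]]'

```text
clock: 3.0
tool_pos: [0.4504, 0.1746, 0.3311]
eef_rot: [0.002, 1.0, 0.0, -0.0]
wrist_force: [-1.2, 0.6, -0.1]
grip_width: 0.0003
grasp_force: 0.0
```

```bash
python3 - <<'E'
from h import *
cv2.imwrite("pics/w1.png",robot.camera("wrist")[:,:,::-1])
for t in ["drawer_front","start_top","stop_top","lid_face"]: print(t,[(np.round(d['centre'],3).tolist(),round(d['confidence'],2)) for d in robot.find_in(t,"wrist")[:2]])
o=robot.observe(); p=robot.camera_params("wrist"); T=np.array(p['T_tool_cam']);K=np.array(p['K'])
R=Rn.from_quat(o['eef_rot']).as_matrix(); s=np.load("s.npy")
P=W([(.016-.081,.252,.121),(.016-.081,.128,.121),(.082,.215,.172),(.082,.145,.172),(.03,.27,.15),(.03,.11,.15)],s)
c=((P-o['tool_pos'])@R-T[:3,3])@T[:3,:3]; u=c@K.T; print((u[:,:2]/u[:,2:]).round(0).tolist(),c[:,2])
E
```

```text
drawer_front [([0.525, 0.175, 0.088], 0.57)]
start_top [([0.496, -0.055, 0.054], 0.33)]
stop_top []
lid_face [([0.639, -0.107, 0.137], 0.78)]
[[374.0, 210.0], [262.0, 209.0], [341.0, 352.0], [277.0, 352.0], [390.0, 299.0], [246.0, 299.0]] [0.37474267 0.37475184 0.36834594 0.36835113 0.3743963  0.37440814]
```

View pics/w1.png

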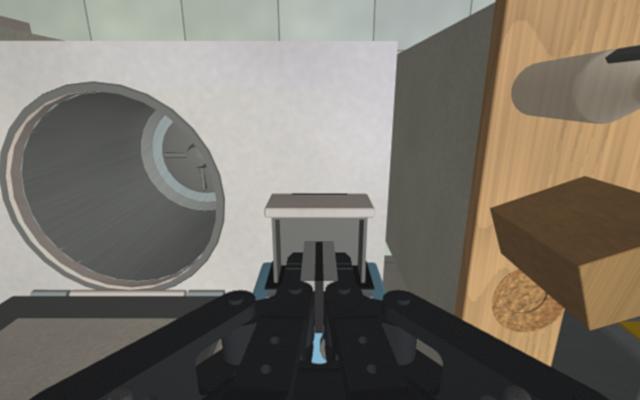

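The wrist view shows the drawer's top front edge at row 208, columns 264–374. The fit predicted row 210, columns 262–374, so the washer pose is confirmed.

Request:
jog_arm --steps '[[[0,0,0.046],0,1],[[0,0,0.046],0,1],[[0,0,0.046],0,1],[[0,0,0.046],0,1],[[0,0,0.046],0,1],[[-0.015,0,0],0,1],[[-0.015,0,0],0,1],[[-0.01,0,0],0,1],[[-0.01,0,0],0,1],[[-0.01,0,0],0,1],[[-0.01,0,0],0,1],[[-0.01,0,0],0,1],[[-0.01,0,0],0,1],[[-0.01,0,0],0,1],[[0,0,0],0,1]]'

```text
clock: 4.75
tool_pos: [0.5526, 0.175, 0.1017]
eef_rot: [0.001, 1.0, -0.0, 0.001]
wrist_force: [0.5, -0.3, -0.8]
grip_width: -0.0003
grasp_force: 0.0
```

Request:
jog_arm --steps '[[[-0.005,0,0],0,1],[[-0.005,0,0],0,1],[[-0.003,0,0],0,1],[[0,0,0],0,1]]'

```text
clock: 5.15
tool_pos: [0.5638, 0.1752, 0.1014]
eef_rot: [0.0, 1.0, -0.0, 0.0]
wrist_force: [0.8, 0.4, 0.3]
grip_width: -0.0002
grasp_force: 0.0
```

Request:
jog_arm --steps '[[[-0.003,0,0],0,1],[[-0.002,0,0],0,1]]'

```text
clock: 5.35
tool_pos: [0.568, 0.1753, 0.1013]
eef_rot: [0.0, 1.0, -0.0, -0.0]
wrist_force: [-1.9, -1.1, 0.6]
grip_width: 0.0001
grasp_force: 1.0
```

Request:
jog_arm --steps '[[[-0.002,0,0],0,1],[[-0.002,0,0],0,1]]'

```text
clock: 5.55
tool_pos: [0.5718, 0.1753, 0.1013]
eef_rot: [0.0, 1.0, -0.0, -0.0]
wrist_force: [-8.3, -0.9, 4.8]
grip_width: 0.0001
grasp_force: 3.6
```

Request:
jog_arm --steps '[[[-0.002,0,0],0,1],[[0,0,0],0,1]]'

```text
clock: 5.75
tool_pos: [0.5717, 0.1753, 0.101]
eef_rot: [0.0, 1.0, -0.0, -0.002]
wrist_force: [-7.8, -0.9, 5.4]
grip_width: 0.0001
grasp_force: 4.0
```

Request:
jog_arm --steps '[[[-0.003,0,0],0,1],[[0,0,0],0,1]]'

```text
clock: 5.95
tool_pos: [0.5717, 0.1753, 0.1007]
eef_rot: [-0.0, 1.0, -0.0, -0.005]
wrist_force: [-14.5, -0.8, 11.4]
grip_width: -0.0001
grasp_force: 7.8
```

Request:
jog_arm --steps '[[[0.02,0,0],0,1],[[0.03,0,0],0,1],[[0,0,-0.045],0,1],[[0,0,-0.045],0,1],[[0,0,-0.045],0,1],[[0,0,-0.045],0,1],[[0,0,-0.045],0,1],[[-0.04,0,0],0,1],[[-0.04,0,0],0,1],[[-0.04,0,0],0,1],[[-0.04,0,0],0,1],[[-0.04,0,0],0,1],[[0,0,0],0,1]]'

```text
clock: 7.25
tool_pos: [0.7322, 0.1745, 0.3197]
eef_rot: [0.001, 1.0, -0.0, -0.001]
wrist_force: [-0.9, -0.5, -1.3]
grip_width: -0.0001
grasp_force: 0.0
```

```bash
python3 - <<'E'
from h import *
a=robot.camera("side")[70:335,190:430]; b=robot.camera("scene")[100:320,200:480]
A=cv2.resize(a,(400,442),interpolation=cv2.INTER_CUBIC);B=cv2.resize(b,(400,314),interpolation=cv2.INTER_CUBIC)
B=cv2.copyMakeBorder(B,0,128,0,0,0); cv2.imwrite("pics/d1.png",np.hstack([A,B])[:,:,::-1])
o=robot.observe();print(o['tool_pos'],o['q'])
E
```

```text
[0.72797384 0.17512551 0.32337125] [1.37545324e-01 7.40717620e-01 7.23279216e-01 1.55596707e+00
 1.89604731e-04 1.38510787e-01]
```

View pics/d1.png

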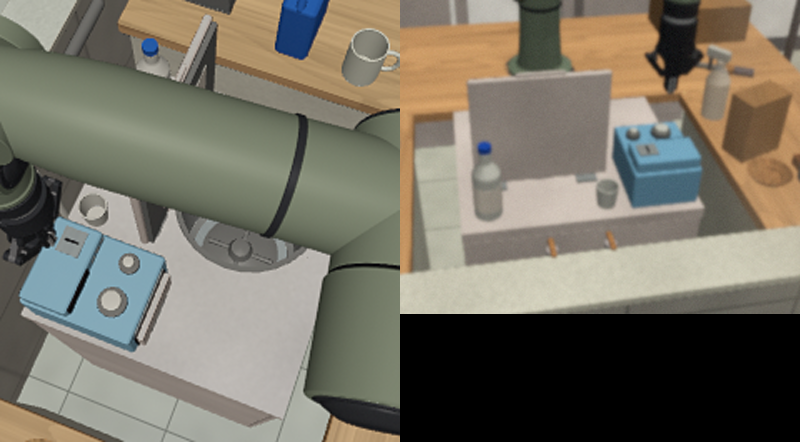

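Side view: the drawer front now sits tight against the box front, with no tray showing. The lid is still upright. Next I move behind the lid.

Request:
jog_arm --steps '[[[0,-0.042,0],0,1],[[0,-0.042,0],0,1],[[0,-0.042,0],0,1],[[0,-0.042,0],0,1],[[0,-0.042,0],0,1],[[0,-0.04,0],0,1],[[0,0,0.014],0,1],[[0,0,0.014],0,1],[[0,0,0],0,1]]'

```text
clock: 8.25
tool_pos: [0.7249, -0.0745, 0.2983]
eef_rot: [0.0, 1.0, 0.0, -0.001]
wrist_force: [0.2, -0.0, -0.6]
grip_width: 0.0002
grasp_force: 0.0
```

Request:
jog_arm --steps '[[[0.01,0,0],0,1],[[0.01,0,0],0,1],[[0.01,0,0],0,1],[[0.005,0,0],0,1],[[0.005,0,0],0,1]]'

```text
clock: 8.75
tool_pos: [0.6865, -0.0741, 0.3001]
eef_rot: [-0.0, 1.0, -0.0, 0.001]
wrist_force: [0.2, -0.6, -0.6]
grip_width: -0.0002
grasp_force: 0.0
```

```bash
python3 - <<'E'
from h import *
s=np.load("s.npy"); L=.24
A=np.r_[np.arange(1.57,.1,-.075),.1,.05,0]
p=np.array([W([lidpt(L,.02,-.08,a)],s)[0]+[.011,0,0] for a in A])
q=np.vstack([[.686,p[0,1],.297],p]); d=np.diff(q,axis=0)
for a,x,e in zip(A,p,d): print(round(a,2),x[[0,2]].round(3),[round(-e[0],3),0,round(-e[2],3)])
E
```

```text
1.57 [0.674 0.295] [np.float64(0.012), 0, np.float64(0.002)]
1.5 [0.656 0.296] [np.float64(0.018), 0, np.float64(-0.001)]
1.42 [0.638 0.295] [np.float64(0.018), 0, np.float64(0.001)]
1.35 [0.62  0.294] [np.float64(0.018), 0, np.float64(0.002)]
1.27 [0.602 0.29 ] [np.float64(0.018), 0, np.float64(0.003)]
1.2 [0.585 0.286] [np.float64(0.017), 0, np.float64(0.005)]
1.12 [0.567 0.28 ] [np.float64(0.017), 0, np.float64(0.006)]
1.05 [0.551 0.273] [np.float64(0.017), 0, np.float64(0.007)]
0.97 [0.535 0.264] [np.float64(0.016), 0, np.float64(0.008)]
0.9 [0.519 0.255] [np.float64(0.015), 0, np.float64(0.01)]
0.82 [0.505 0.244] [np.float64(0.015), 0, np.float64(0.011)]
0.75 [0.491 0.233] [np.float64(0.014), 0, np.float64(0.012)]
0.67 [0.478 0.22 ] [np.float64(0.013), 0, np.float64(0.013)]
0.6 [0.466 0.206] [np.float64(0.012), 0, np.float64(0.014)]
0.52 [0.456 0.192] [np.float64(0.011), 0, np.float64(0.014)]
0.45 [0.446 0.177] [np.float64(0.01), 0, np.float64(0.015)]
0.37 [0.437 0.161] [np.float64(0.009), 0, np.float64(0.016)]
0.3 [0.43  0.144] [np.float64(0.007), 0, np.float64(0.017)]
0.22 [0.424 0.127] [np.float64(0.006), 0, np.float64(0.017)]
0.15 [0.419 0.11 ] [np.float64(0.005), 0, np.float64(0.017)]
0.1 [0.417 0.099] [np.float64(0.002), 0, np.float64(0.011)]
0.05 [0.415 0.087] [np.float64(0.002), 0, np.float64(0.012)]
0.0 [0.414 0.075] [np.float64(0.001), 0, np.float64(0.012)]
```

Request:
jog_arm --steps '[[[0.006,0,0.001],0,1],[[0.006,0,0.001],0,1],[[0.009,0,-0.001],0,1],[[0.009,0,0],0,1],[[0.009,0,0.0005],0,1],[[0.009,0,0.0005],0,1],[[0.009,0,0.001],0,1],[[0.009,0,0.001],0,1],[[0.009,0,0.0015],0,1],[[0.009,0,0.0015],0,1],[[0.0085,0,0.0025],0,1],[[0.0085,0,0.0025],0,1]]'

```text
clock: 9.95
tool_pos: [0.587, -0.0744, 0.2871]
eef_rot: [0.0, 1.0, 0.0, 0.002]
wrist_force: [2.8, 2.1, 2.9]
grip_width: -0.0002
grasp_force: 2.2
```

Request:
jog_arm --steps '[[[0.0085,0,0.003],0,1],[[0.0085,0,0.003],0,1],[[0.0085,0,0.0035],0,1],[[0.0085,0,0.0035],0,1],[[0.008,0,0.004],0,1],[[0.008,0,0.004],0,1],[[0.0075,0,0.005],0,1],[[0.0075,0,0.005],0,1],[[0.0075,0,0.0055],0,1],[[0.0075,0,0.0055],0,1],[[0.007,0,0.006],0,1],[[0.007,0,0.006],0,1],[[0.0065,0,0.0065],0,1],[[0.0065,0,0.0065],0,1],[[0.006,0,0.007],0,1],[[0.006,0,0.007],0,1]]'

```text
clock: 11.55
tool_pos: [0.4662, -0.0747, 0.2046]
eef_rot: [0.0, 1.0, -0.0, -0.0]
wrist_force: [1.2, -0.1, 3.1]
grip_width: 0.0001
grasp_force: 1.4
```

Request:
jog_arm --steps '[[[0.0055,0,0.007],0,1],[[0.0055,0,0.007],0,1],[[0.005,0,0.0075],0,1],[[0.005,0,0.0075],0,1],[[0.0045,0,0.008],0,1],[[0.0045,0,0.008],0,1],[[0.0035,0,0.0085],0,1],[[0.0035,0,0.0085],0,1],[[0.003,0,0.0085],0,1],[[0.003,0,0.0085],0,1]]'

```text
clock: 12.55
tool_pos: [0.4235, -0.0747, 0.1255]
eef_rot: [0.0, 1.0, -0.0, -0.0]
wrist_force: [1.6, -0.1, 1.8]
grip_width: -0.0
grasp_force: 1.1
```

Contact is holding. I'll slow down for the last part.

Request:
jog_arm --steps '[[[0.0025,0,0.007],0,1],[[0.0015,0,0.006],0,1],[[0.001,0,0.006],0,1],[[0.001,0,0.005],0,1],[[0.001,0,0.005],0,1],[[0.001,0,0.004],0,1],[[0.001,0,0.004],0,1],[[0.0005,0,0.004],0,1],[[0,0,0.003],0,1],[[0,0,0],0,1]]'

```text
clock: 13.55
tool_pos: [0.414, -0.0744, 0.0818]
eef_rot: [0.0, 1.0, 0.0, -0.001]
wrist_force: [0.3, -0.2, 0.2]
grip_width: -0.0001
grasp_force: 0.0
```

Request:
jog_arm --steps '[[[0,0,0.002],0,1],[[0,0,0.002],0,1],[[0,0,0],0,1]]'

```text
clock: 13.85
tool_pos: [0.4141, -0.0744, 0.078]
eef_rot: [0.0, 1.0, 0.0, -0.0]
wrist_force: [0.5, 0.3, -0.5]
grip_width: 0.0002
grasp_force: 0.0
```

Request:
jog_arm --steps '[[[0,0,0.002],0,1],[[0,0,0],0,1]]'

```text
clock: 14.05
tool_pos: [0.4145, -0.0745, 0.0761]
eef_rot: [0.0, 1.0, 0.0, 0.0]
wrist_force: [0.2, -0.2, 0.0]
grip_width: -0.0002
grasp_force: 0.0
```

Request:
jog_arm --steps '[[[0,0,0.002],0,1],[[0,0,0],0,1]]'

```text
clock: 14.25
tool_pos: [0.4147, -0.0746, 0.0759]
eef_rot: [0.0, 1.0, -0.0, 0.0]
wrist_force: [-6.2, 1.3, 22.1]
grip_width: -0.0002
grasp_force: 11.6
```

Request:
jog_arm --steps '[[[0,0,0.002],0,1],[[0,0,0],0,1]]'

```text
clock: 14.45
tool_pos: [0.4147, -0.0746, 0.0757]
eef_rot: [0.0, 1.0, -0.0, 0.001]
wrist_force: [-13.7, 3.7, 47.6]
grip_width: -0.0
grasp_force: 24.0
```

The fingertips meet a rigid stop at z = 0.076, and the fit gave 0.075 for the shut lid. Next I rise and look from near the start button.

Request:
jog_arm --steps '[[[0,0,-0.01],0,1],[[0,0,-0.04],0,1],[[0,0,-0.045],0,1],[[0,0,-0.045],0,1],[[0,0,-0.045],0,1],[[0,0,-0.045],0,1],[[-0.02,0.035,0],0,1],[[-0.02,0.035,0],0,1],[[-0.02,0.035,0],0,1],[[-0.02,0.035,0],0,1],[[-0.02,0.035,0],0,1],[[-0.02,0.035,0],0,1],[[-0.02,0.035,0],0,1],[[-0.01,0.03,0],0,1],[[0,0,0],0,1],[[0,0,0],0,1]]'

```text
clock: 16.05
tool_pos: [0.5644, 0.2007, 0.3016]
eef_rot: [-0.0, 1.0, -0.0, -0.001]
wrist_force: [0.1, 0.6, -0.0]
grip_width: 0.0
grasp_force: 0.0
```

```bash
python3 - <<'E'
from h import *
o=robot.observe();a=robot.camera("wrist"); b=robot.camera("side")
p=robot.camera_params("wrist"); T=np.array(p['T_tool_cam']);K=np.array(p['K'])
R=Rn.from_quat(o['eef_rot']).as_matrix(); s=np.load("s.npy")
P=W([(.082,.215,.172),(.082,.145,.172),(.016,.252,.121),(.016,.128,.121)],s)
c=((P-o['tool_pos'])@R-T[:3,3])@T[:3,:3]; u=c@K.T; print((u[:,:2]/u[:,2:]).round(0).tolist(),o['tool_pos'],proj(P,"side").round(0).tolist())
print([(np.round(d['centre'],3).tolist(),round(d['confidence'],2)) for d in robot.find_in("lid_face","side")[:2]])
A=cv2.resize(a,(480,300));B=cv2.resize(b[70:335,190:430],(480,530))
A=cv2.copyMakeBorder(cv2.resize(a,(320,200)),0,330,0,0,0); cv2.imwrite("pics/e1.png",np.hstack([A,B])[:,:,::-1])
E
```

```text
[[319.0, 272.0], [242.0, 272.0], [356.0, 187.0], [232.0, 187.0]] [0.56439258 0.20069158 0.30159043] [[257.0, 250.0], [267.0, 227.0], [276.0, 275.0], [293.0, 234.0]]
[([0.476, 0.036, 0.075], 0.91)]
```

View pics/e1.png

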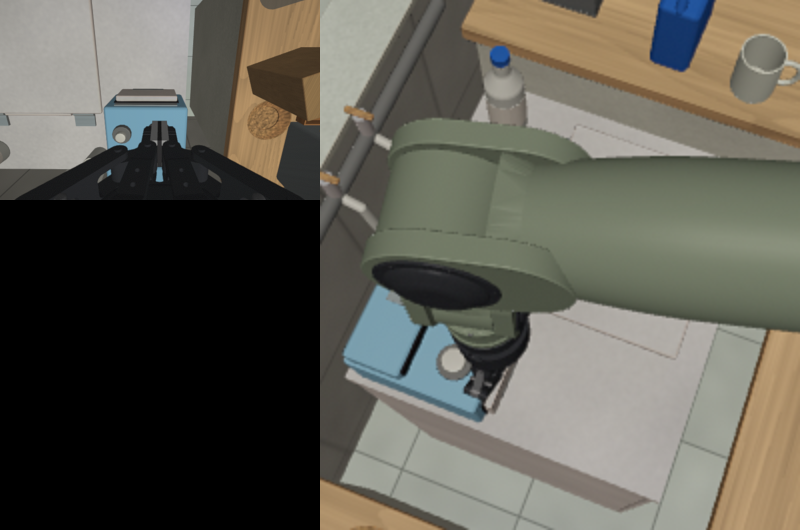

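The lid lies flat and the drawer is in. The stop button appears at (242,268) in the wrist image, against a predicted (242,272). Now I press start.

Request:
jog_arm --steps '[[[-0.04,0,0],0,1],[[-0.039,0,0],0,1],[[0,0,0.04],0,1],[[0,0,0.04],0,1],[[0,0,0.03],0,1],[[0,0,0.008],0,1],[[0,0,0],0,1],[[0,0,0],0,1]]'

```text
clock: 17.0
tool_pos: [0.6446, 0.2, 0.1865]
eef_rot: [0.001, 1.0, 0.0, 0.001]
wrist_force: [-0.0, -0.8, 0.3]
grip_width: 0.0002
grasp_force: 0.0
```

Request:
jog_arm --steps '[[[0,0,0.004],0,1],[[0,0,0.004],0,1],[[0,0,0],0,1]]'

```text
clock: 17.3
tool_pos: [0.6436, 0.2003, 0.1765]
eef_rot: [0.0, 1.0, 0.0, 0.0]
wrist_force: [-0.3, 0.6, -0.1]
grip_width: -0.0002
grasp_force: 0.0
```

Request:
jog_arm --steps '[[[0,0,0.003],0,1],[[0,0,0],0,1]]'

```text
clock: 17.5
tool_pos: [0.6434, 0.2003, 0.1729]
eef_rot: [0.0, 1.0, -0.0, -0.0]
wrist_force: [-0.1, 0.2, 0.1]
grip_width: 0.0
grasp_force: 0.0
```

Request:
jog_arm --steps '[[[0,0,0.003],0,1],[[0,0,0],0,1]]'

```text
clock: 17.7
tool_pos: [0.6438, 0.2004, 0.1703]
eef_rot: [0.0, 1.0, 0.0, 0.0]
wrist_force: [-0.7, -0.1, 2.4]
grip_width: 0.0002
grasp_force: 1.2
```

Request:
jog_arm --steps '[[[0,0,0.003],0,1],[[0,0,0],0,1]]'

```text
clock: 17.9
tool_pos: [0.6438, 0.2004, 0.1674]
eef_rot: [0.0, 1.0, 0.0, 0.0]
wrist_force: [-0.1, -0.2, 4.8]
grip_width: 0.0003
grasp_force: 2.0
```

Request:
jog_arm --steps '[[[0,0,0.002],0,1],[[0,0,0],0,1]]'

```text
clock: 18.1
tool_pos: [0.6438, 0.2004, 0.1661]
eef_rot: [0.0, 1.0, 0.0, 0.0]
wrist_force: [-1.2, 0.5, 5.9]
grip_width: 0.0003
grasp_force: 3.3
```

Request:
jog_arm --steps '[[[0,0,0.002],0,1],[[0,0,0],0,1],[[0,0,0],0,1]]'

```text
clock: 18.4
tool_pos: [0.6439, 0.2004, 0.1659]
eef_rot: [0.0, 1.0, 0.0, 0.001]
wrist_force: [-5.2, -0.9, 14.9]
grip_width: -0.0
grasp_force: 7.6
```

The button is hard on its stop at 15 N with 6 mm of travel. I release it and retreat.

Request:
jog_arm --steps '[[[0,0,-0.01],0,1],[[0,0,-0.02],0,1],[[0,0,-0.04],0,1],[[0,0,-0.04],0,1],[[0,0,-0.04],0,1],[[0.04,0,0],0,1],[[0.04,0,0],0,1],[[0.04,0,0],0,1],[[0.04,0,0],0,1],[[0.04,0,0],0,1],[[0.04,0.04,0],0,1],[[0.02,0.045,0],0,1],[[0.02,0.045,0],0,1],[[0,0.045,0],0,1],[[0,0,0],0,1],[[0,0,0],0,1],[[0,0,0],0,1]]'

```text
clock: 20.1
tool_pos: [0.3682, 0.37, 0.3128]
eef_rot: [0.001, 1.0, -0.001, -0.0]
wrist_force: [-0.7, 0.4, -0.1]
grip_width: 0.0002
grasp_force: 0.0
```

```bash
python3 - <<'E'
from h import *
b=robot.camera("side"); c=robot.camera("scene"); print(robot.observe()['tool_pos'],robot.observe()['wrist_force'])
A=cv2.resize(b[70:335,190:430],(480,530),interpolation=cv2.INTER_CUBIC); B=cv2.copyMakeBorder(c[100:320,190:500],0,310,0,0,0)
cv2.imwrite("pics/f1.png",np.hstack([A,B])[:,:,::-1])
E
```

```text
[0.36860786 0.3696786  0.31321703] [-0.67451862  0.01075874 -0.30960172]
```

View pics/f1.png

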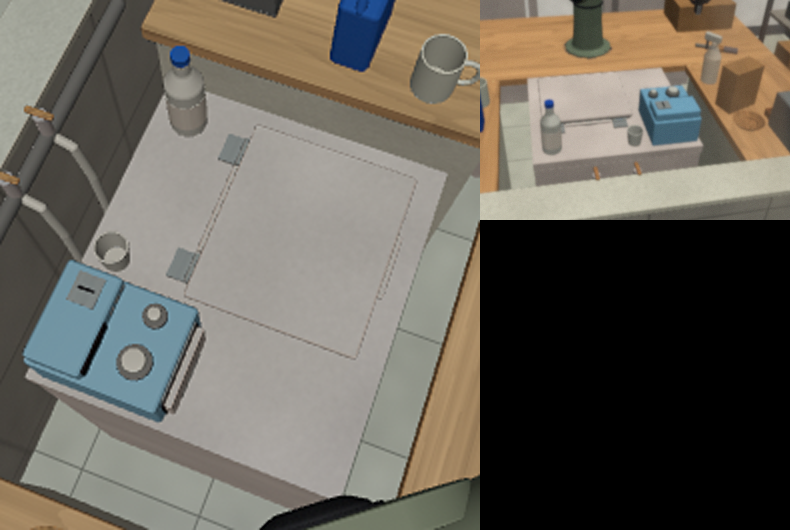

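The final view shows the lid flush at (300,240), the drawer front against the box at (185,370), both buttons up, and nothing else moved.

```bash
python3 -c "
from cell import robot
print(robot.finish_job())"
```

```text
the job is handed in; nothing more can be done
None
```

I handed the job in at about 20 s of the 61 s allowed: the drawer is fully home, the lid is fully shut, the start button was pressed to its stop and released, and the stop button and the things around the machine were not touched.

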